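# Put the socket set back in its case

## Robot

A 6-joint arm with a two-finger parallel gripper is mounted at the origin on the work surface. World frame = base frame: x ahead of the robot, y to its left, z up, the work surface at z = 0. Lengths are in mm, angles in rad, forces in N, time in s.
With the tool pointing down it reaches from about 300 to 775 mm from the base axis. Payload 14.6 kg.
Tool frame: the origin (TCP) lies at the very end of the fingers, on their centre line; the grasp point (between the pads) lies manip.grip_depth behind it (manip.grip_depth is the distance from the TCP to the grasp point, in mm); x points along the fingers, z is the direction in which the jaws open and shut, and the axes are right-handed (so a half turn about x gives the same grasp; the last joint's range is limited). The gripper opens to 94 mm and grips with 3 to 60 N. Pads are 16 mm wide; open, the fingers measure 119 mm over their backs; the gripper's body (75 mm by 177 mm) begins 78 mm behind the grasp point.
Start: joints at [-1.315, 0.3, 1.521, -0, 1.321, -0.067], TCP at [174.466, -521.585, 205.446] pointing down, gripper open.
Joint ranges: [-3.03, 3.03], [-0.79, 2.21], [0.23, 2.52], [-1.04, 4.18], [0, 3.07], [-2.55, 2.55]. Speed limits (rad/s): [2.22, 2.22, 2.57, 3.14, 3.14, 3.14].

## Interface

Orientations are given as [roll, pitch, yaw] about the fixed x, y, z axes, in that order (R = Rz(yaw) Ry(pitch) Rx(roll)).
In Python, from cell import manip gives the robot as it stands.
- The arm moves only by the tool step_arm, never from a script. Its argument "commands" is one flat list of numbers, 7 for each row, row after row: the shift along the tool's x, y, z in m, then the turn, a rotation vector about the tool's x, y, z in degrees, then the finger opening in m, from 0 to 0.094. A call has 1 to 5 rows; each row shifts and turns the commanded pose from where the row before left it, along the tool's axes as they then stand; what a row does not reach is not made up. A row lasts 1/8 s, in which the tool goes at most 62.5 mm and 10.7 degrees, less where a joint would pass 70% of its speed; a pose out of reach is approached as far as the arm can. A call with a gripper value outside its range is refused whole. The fingers move at their own pace and stop on an object; "squeeze" is the grip in N (left out, the last holds). Time passes only in rows, so rows that do not move let the fingers close. It gives the time, the measured TCP pose, the force and the opening at its end, in the units of the state.
- manip.read_state(): the state, without advancing time (a new reading comes with each control period).
- manip.camera(name): name is "side" or "top"; returns the picture (420x560x3 uint8, red, green, blue); there is no depth.
- manip.camera_model(name): a dict with "intrinsics" (3x3 intrinsics, pixels), "k1" (the pictures are not rectified: a ray, as slopes to the right and down, at radius r is drawn at 1 + k1 r^2 times it, then the intrinsics apply), "origin" and "orientation" of the camera in the world. Camera axes: x right, y up, looking along -z (the intrinsics and any distortion apply to the point x, -y, -z); pixel columns grow to the right and rows downward; lengths in mm; the calibration is good to about 2 mm. A picture is of the moment at which its call begins. camera_model takes no time and is no camera call.
- manip.sign_off(): hands the job in, once; it reports no verdict.
Trained networks look in the newest picture that a camera, given by its name, has taken for a name from the list of things; names that differ only in an ending like _2 or _b are one class to them, and where a whole thing is asked for, a point or a joint stands for the part that bears it (a point fixed in the world has none). Each returns a list of dicts, best first, with "score" (0 to 1); they miss things now and then, are a little off and sometimes report something else, mostly with a low value. They report only what shows in the picture. A call takes as long as a camera call.
- manip.find_in(thing, camera): "centre" ([row, column] in pixels, amid what is visible of it).
- manip.outline_of(thing, camera): "pixels" (420x560 bool, what is visible of it) and "centre" ([row, column] in pixels, amid what is visible of it).
The state is a dict: "clock": time; "joints": joint angles; "qd": joint speeds; "effort": joint torques, N m; "eef_pos": TCP position; "eef_rot": TCP orientation; "wrist_force": force on the tool from outside, world axes, zero at the start; "moment": the same for the moment, N m; "finger_gap": finger opening in mm.
Only numpy, scipy, OpenCV 4.12 (cv2) and the standard library are available. Lean on these libraries where they do the work, as an engineer would, in place of code of your own. Each camera call takes 0.05 s, during which the arm holds its last target. There are 200 camera calls.

## Task

The sofa feet are bolted on, so put the socket set away: stand each of the three short sockets upright in the well of the open case that is made for its size (small in the smallest well, large in the largest), then swing the clear lid fully shut. The two tall deep sockets belong to another set: leave them standing where they are on the cart.

Things in the scene. Friction and masses are not known exactly. Their poses are not given: they have to be found in the camera images.
- socket_small: Short steel socket, the smallest: standing upright on the cart, 24 mm across (its lower 40 % is 20 mm across), 42 mm tall, dark hexagon in its top. Origin at the centre of its underside, z up. Loose.
- socket_medium: Short steel socket, the middle size: 34 mm across (its lower 40 % is 28.5 mm across), 42 mm tall, standing upright on the cart. Origin at the centre of its underside, z up. Loose.
- socket_large: Short steel socket, the largest: 44 mm across (its lower 40 % is 37 mm across), 42 mm tall, standing upright on the cart. Origin at the centre of its underside, z up. Loose.
- deep_medium: Look-alike that stays out: a deep steel socket, 34 mm across and 82 mm tall (twice as tall as the short ones), standing upright on the cart. Origin at the centre of its underside, z up. Loose; too tall for the case.
- deep_large: Look-alike that stays out: a deep steel socket, 44 mm across and 82 mm tall (twice as tall as the short ones), standing upright on the cart. Origin at the centre of its underside, z up. Loose; too tall for the case.
- insert_small: Grey plastic insert, 70 x 70 x 32 mm tall, fixed in the case, with one round well of 38 mm diameter in its middle, for the small socket. Origin: centre of its underside, axes parallel to the case's. The well's floor is 4 mm and the insert's top 32 mm above the origin, so a seated short socket stands 14 mm proud of the top.
- insert_medium: As insert_small, but its well is 48 mm in diameter, for the medium socket. The three inserts stand side by side in a row along the front edge; which is where in the row varies.
- insert_large: As insert_small, but its well is 58 mm in diameter, for the large socket.
- case: Black base tray of the socket case, fixed, 140 (x) x 224 (y) mm, rim 36 mm high. Origin: centre of its underside; x points from the front edge to the hinge. The hinge axis runs along y at x = +70, z = 36 mm. The inserts' middles lie at x = -29 mm, y = -71, 0 and +71 mm. A ratchet already lies in the bay behind them (x +9 to +65 mm), below the rim.
- lid (a joint): Angle (rad) of the case's clear lid: 0 shut, 1.6 to 1.9 (standing open, leaning away from the front) at the start. A shallow shell, 140 mm from hinge to front edge, 224 mm wide; shut, its flat outside lies 25 mm and its inside 22 mm above the rim. Stiff hinge: it stays where left; 1 to 3 N at the free edge moves it, so closed fingers can push it over from behind.

How it is judged (in metres and radians):
On the way, in this order (a step that is already met when the one before it is completed fails the run):
1. The three short sockets stand released in their own wells, the lid still open (horizontal distance between socket_small and insert_small below 0.01 m and z of socket_small in the frame of insert_small below 0.008 m and angle between each of socket_small, socket_medium, socket_large's own z axis and vertical below 0.15 rad and linear speed of each of socket_small, socket_medium, socket_large below 0.02 m/s and contact force between each of socket_small, socket_medium, socket_large and the fingers below 0.1 N and horizontal distance between socket_medium and insert_medium below 0.01 m and z of socket_medium in the frame of insert_medium below 0.008 m and horizontal distance between socket_large and insert_large below 0.01 m and z of socket_large in the frame of insert_large below 0.008 m and value of joint lid above 0.5 rad), for 0.2 s.
2. The lid is fully shut over them (value of joint lid below 0.05 rad), for 0.2 s.
At the end, for the whole second after the job is handed in: Each short socket stands upright (within 0.15 rad) on the floor of its own well (its origin within 10 mm of the well's axis and less than 8 mm above the insert's underside), at rest; the lid is shut to within 0.05 rad; both deep sockets stand upright within 20 mm of where they were (horizontal distance between socket_small and insert_small below 0.01 m and z of socket_small in the frame of insert_small below 0.008 m and angle between each of socket_small, socket_medium, socket_large, deep_medium, deep_large's own z axis and vertical below 0.15 rad and linear speed of each of socket_small, socket_medium, socket_large below 0.02 m/s and horizontal distance between socket_medium and insert_medium below 0.01 m and z of socket_medium in the frame of insert_medium below 0.008 m and horizontal distance between socket_large and insert_large below 0.01 m and z of socket_large in the frame of insert_large below 0.008 m and value of joint lid below 0.05 rad and distance of each of deep_medium, deep_large from where it was at the start of the episode below 0.02 m); the robot touches nothing.
It fails at once if A deep socket is knocked over, or lifted or pushed more than 30 mm from its place (distance of any of deep_medium, deep_large from where it was at the start of the episode above 0.03 m or angle between any of deep_medium, deep_large's own z axis and vertical above 0.4 rad).
It also fails if it takes over 96 s, if anything falls off the work surface, if the arm or the gripper's body presses on something with over 40 N, if the wrist force passes 120 N, or if a joint passes its speed limit or range.

## Working session

There is one attempt and no reset: what is moved stays moved. The work goes in short steps, Python scripts to look and compute and a tool call to move; the robot and the scene stay as the last step left them, time stands still between calls to the robot, and variables do not carry over. Pictures are saved under pics/ and viewed, about 12 in all and at most 16, crops included, and the job is handed in when it is done.

Besides the shell and the picture viewer there is one more tool, called after ">>>" as name(argument=value, ...) on one line, values as JSON. step_arm: Moves the arm, as the interface text tells. Its arguments: {"type":"object","properties":{"commands":{"type":"array"},"squeeze":{"type":"number"}},"required":["commands"]}

```bash
ls; mkdir -p pics; cat > h.py <<'E'
import numpy as np, cv2
from cell import manip
from scipy.spatial.transform import Rotation as R
def model(n):
    m=manip.camera_model(n); K=np.array(m["intrinsics"]); 
    o=np.array(m["orientation"],float); Rm=o if o.shape==(3,3) else R.from_euler("xyz",o).as_matrix()
    return K,m["k1"],np.array(m["origin"]),Rm
def ray(n,row,col):
    K,k1,o,Rm=model(n); d=np.linalg.solve(K,[col,row,1.])[:2]; s=d.copy()
    for _ in range(30): s=d/(1+k1*(s@s))
    v=Rm@np.array([s[0],-s[1],-1]); return o,v/np.linalg.norm(v)
def at_z(n,row,col,z):
    o,v=ray(n,row,col); return o+v*(z-o[2])/v[2]
def proj(n,P):
    K,k1,o,Rm=model(n); c=(np.atleast_2d(P)-o)@Rm; s=np.c_[c[:,0]/-c[:,2],-c[:,1]/-c[:,2]]
    s=s*(1+k1*(s**2).sum(1))[:,None]; p=np.c_[s,np.ones(len(s))]@K.T; return p[:,1::-1]
def shot(n,f):
    im=manip.camera(n); cv2.imwrite("pics/"+f,im[:,:,::-1]); return im
E
python3 - <<'E'
from h import *
print(manip.grip_depth, manip.read_state())
for n in("top","side"):
    print(n,manip.camera_model(n)); shot(n,n+"0.png")
    for t in ["socket_small","socket_medium","socket_large","deep_medium","deep_large","insert_small","insert_medium","insert_large","case","lid"]:
        print(t,[(round(d["score"],2),np.round(d["centre"]).tolist(),np.round(at_z(n,*d["centre"],{"s":42,"d":82,"i":32,"c":36,"l":36}[t[0]])).tolist()) for d in manip.find_in(t,n)[:3]])
E
```

```text
pics
18.8 {'clock': 0.0, 'joints': array([-1.31462351e+00,  3.00449982e-01,  1.52157052e+00, -3.24260587e-06,
        1.32071307e+00, -6.66001752e-02]), 'qd': array([-0.00017388, -0.00081991, -0.00041272,  0.00163735, -0.00105152,
        0.00105053]), 'effort': array([ 1.82587155e-03, -5.31803691e+01, -3.52735949e+01,  7.08800275e-02,
        2.44013773e-02, -8.21089202e-05]), 'eef_pos': array([ 174.38845375, -521.34496068,  204.9023883 ]), 'eef_rot': array([3.07774537, 1.56965541, 1.82972284]), 'wrist_force': array([ 0.19215045, -0.1941596 ,  0.0782926 ]), 'moment': array([ 0.00468913, -0.00379859,  0.00910649]), 'finger_gap': 93.90213649372839}
top {'intrinsics': array([[390.20254175,   0.        , 279.90469422],
       [  0.        , 390.20254175, 210.11967497],
       [  0.        ,   0.        ,   1.        ]]), 'k1': -0.10158291465199094, 'origin': array([ 401.2129884 ,   65.55252953, 1119.04671176]), 'orientation': array([ 0.12710663, -0.02163951, -1.55574156])}
socket_small [(0.6, [232.0, 193.0], [473.0, 284.0, 42.0])]
socket_medium [(0.55, [237.0, 149.0], [458.0, 405.0, 42.
[... 815 characters left out ...]
5605]), 'orientation': array([ 0.91223016, -0.00547209, -2.42820291])}
socket_small [(0.79, [284.0, 222.0], [462.0, 305.0, 42.0])]
socket_medium [(0.87, [327.0, 179.0], [443.0, 428.0, 42.0])]
socket_large [(0.93, [263.0, 186.0], [559.0, 311.0, 42.0])]
deep_medium [(0.78, [156.0, 382.0], [452.0, -249.0, 82.0])]
deep_large [(0.56, [139.0, 348.0], [563.0, -262.0, 82.0])]
insert_small [(0.76, [193.0, 342.0], [468.0, -108.0, 32.0]), (0.6, [322.0, 180.0], [457.0, 416.0, 32.0])]
insert_medium [(0.67, [209.0, 324.0], [464.0, -26.0, 32.0])]
insert_large [(0.97, [221.0, 300.0], [477.0, 45.0, 32.0])]
case [(0.87, [181.0, 288.0], [599.0, -57.0, 36.0])]
lid [(0.82, [163.0, 284.0], [660.0, -115.0, 36.0])]
```

```bash
python3 -c "
import cv2,numpy as np
a=cv2.imread('pics/top0.png');cv2.imwrite('pics/top0b.png',cv2.resize(a,(800,600)))"
```

```text
(no output)
```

View pics/top0b.png

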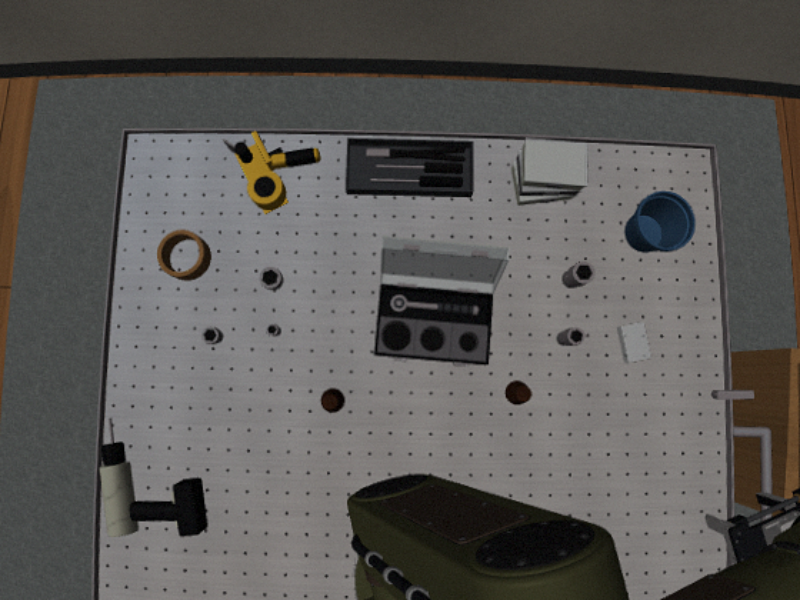

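View pics/side0.png

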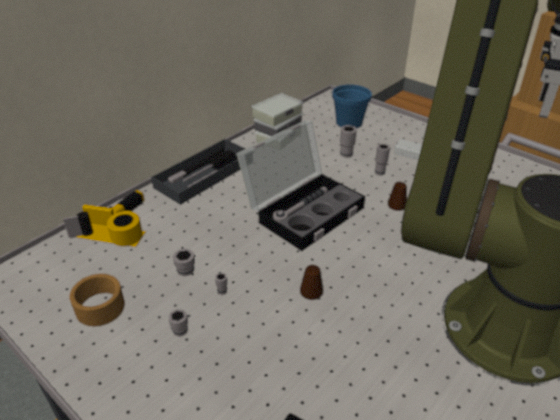

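The top view (shown at 800x600) has the small, medium and large short sockets at left, at about (274,330), (212,336) and (271,278). The case is centred near (437,310), with wells large, medium and small from left to right. The deep sockets are at right, at (573,336) and (582,272). The side view agrees. Next I refine with the outlines from both cameras.

```bash
cat >> h.py <<'E'
from scipy.optimize import least_squares
A=np.linspace(0,2*np.pi,60)
def cyl(x,y,d,h,dl=None):
    dl=dl or d
    c=lambda r,z:np.c_[x+r*np.cos(A),y+r*np.sin(A),0*A+z]
    return np.r_[c(dl/2,0),c(dl/2,.4*h),c(d/2,.4*h),c(d/2,h)]
def centroid(n,P):
    q=cv2.convexHull(proj(n,P).astype(np.float32)); m=cv2.moments(q); return np.array([m["m10"],m["m01"]])/m["m00"]
def fitcyl(masks,d,h,dl,x0):
    c={n:np.argwhere(m).mean(0) for n,m in masks.items()}
    f=lambda p:np.concatenate([centroid(n,cyl(p[0],p[1],d,h,dl))-c[n] for n in c])
    s=least_squares(f,x0,diff_step=1e-3); return s.x,s.fun
DIM={"socket_small":(24,42,20),"socket_medium":(34,42,28.5),"socket_large":(44,42,37),"deep_medium":(34,82,28.5),"deep_large":(44,82,37)}
E
python3 - <<'E'
from h import *
import pickle
X0={"socket_small":(470,292),"socket_medium":(452,415),"socket_large":(575,300),"deep_medium":(470,-265),"deep_large":(580,-280)}
for n in("top","side"): manip.camera(n)
out={}
for t in X0:
    ms={n:(manip.outline_of(t,n) or [None])[0] for n in("top","side")}
    print(t,{n:(round(v["score"],2),int(v["pixels"].sum()),np.round(v["centre"]).tolist()) for n,v in ms.items() if v})
    ms={n:v["pixels"] for n,v in ms.items() if v}
    for k in list(ms):print("  ",k,fitcyl({k:ms[k]},*DIM[t],X0[t])[0].round(1),end="")
    x,r=fitcyl(ms,*DIM[t],X0[t]); print("  both",x.round(1),r.round(1))
for t in("small","medium","large"):
  for n in("top","side"):
    for v in manip.outline_of("insert_"+t,n)[:1]:
        c=np.argwhere(v["pixels"]).mean(0); print(t,n,round(v["score"],2),int(v["pixels"].sum()),c.round(1),at_z(n,*c,35).round(1))
Rm=R.from_euler("xyz",manip.read_state()["eef_rot"]).as_matrix(); print(Rm.round(3))
im=cv2.imread("pics/top0.png")[155:265,250:370]; cv2.imwrite("pics/case.png",cv2.resize(im,None,fx=5,fy=5,interpolation=cv2.INTER_CUBIC))
E
```

```text
socket_small {'top': (0.61, 49, [230.0, 194.0]), 'side': (0.48, 204, [281.0, 219.0])}
   top [479.6 292.3]   side [478.7 291.2]  both [479.  291.6] [ 0.2  0.3  0.  -0.2]
socket_medium {'top': (0.56, 168, [235.0, 148.0]), 'side': (0.55, 432, [324.0, 181.0])}
   top [466.  414.4]   side [464.5 413.2]  both [465.  413.5] [ 0.4  0.3 -0.  -0.3]
socket_large {'top': (0.51, 182, [193.0, 188.0]), 'side': (0.75, 466, [261.0, 184.0])}
   top [579.1 299.8]   side [581.6 299.4]  both [580.4 299.8] [-0.4  0.   0.4  0.2]
deep_medium {'top': (0.46, 175, [234.0, 401.0]), 'side': (0.64, 381, [157.0, 381.0])}
   top [ 473.1 -288.3]   side [ 476.5 -295.8]  both [ 473.8 -290.2] [-0.2  0.7  1.2 -0.3]
deep_large {'top': (0.88, 290, [194.0, 403.0]), 'side': (0.83, 413, [139.0, 345.0])}
   top [ 594.9 -307.5]   side [ 596.6 -312.3]  both [ 595.  -308.7] [-0.   0.4  0.7 -0.3]
small top 0.57 663 [240.  327.2] [458.5 -89.   35. ]
small side 0.67 522 [196.2 341.8] [460.1 -93.6  35. ]
medium top 0.66 690 [237.6 302.4] [464.  -19.5  35. ]
medium side 0.71 357 [321.5 178.9] [457.  416.8  35. ]
large top 0.6 634 [235.  277.2] [470.4  50.7  35. ]
large side 0.84 623 [222.1 301. ] [471.6  48.7  35. ]
[[-0.     0.948  0.317]
 [ 0.     0.317 -0.948]
 [-1.     0.    -0.   ]]
```

View pics/case.png

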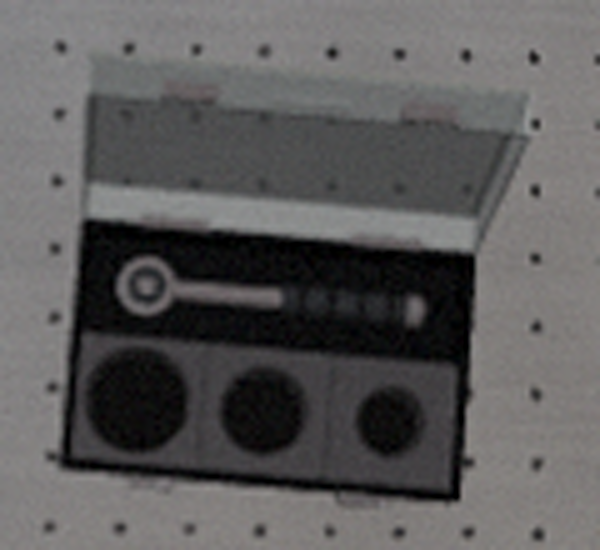

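The crop shows the three dark wells at crop px (138,399) large, (264,410) medium and (391,421) small, with the lid standing open behind. Now a sub-pixel fit of the wells, plus the first move plan.

```bash
cat >> h.py <<'E'
def plan(xyz,jaw_deg,rows,gap,s=None):
    """equal world steps from the measured pose to xyz (mm), jaw axis (tool z) at jaw_deg, tool straight down"""
    st=manip.read_state(); p=st["eef_pos"]; R0=R.from_euler("xyz",st["eef_rot"])
    a=np.radians(jaw_deg); z=np.array([np.cos(a),np.sin(a),0]); x=np.array([0,0,-1.]); Rt=R.from_matrix(np.c_[x,np.cross(z,x),z])
    rv=(R0.inv()*Rt).as_rotvec()/rows; d=(np.array(xyz)-p)/rows; L=[]
    for i in range(rows):
        Rc=R0*R.from_rotvec(rv*i); L+=[*np.round(Rc.inv().apply(d)/1000,4).tolist(),*np.round(np.degrees(rv),1).tolist(),gap]
    print("p",p.round(1),"F",st["wrist_force"].round(1),"t",round(st["clock"],2),"gap",round(st["finger_gap"],1),"mm/row",np.linalg.norm(d).round(1))
    for i in range(0,len(L),35): print(L[i:i+35])
E
python3 - <<'E'
from h import *
W={}
for n,box in (("top",(155,265,250,370)),("side",(170,250,250,380))):
    g=cv2.cvtColor(cv2.imread(f"pics/{n}0.png"),cv2.COLOR_BGR2GRAY); k=8
    big=cv2.resize(g[box[0]:box[1],box[2]:box[3]],None,fx=k,fy=k,interpolation=cv2.INTER_CUBIC)
    for t,y in(("large",71),("medium",0),("small",-71)):
        c0=np.array([464,-19.5,35])+np.array([12/140*1,1,0])*y
        r,c=proj(n,c0)[0]; r0,c0_=(r+.5-box[0])*k,(c+.5-box[2])*k
        best=None
        D={"large":58,"medium":48,"small":38}[t]
        Hh=int(22*k if n=="side" else 15*k); Y0,X0=int(r0-Hh),int(c0_-Hh)
        sub=big[max(Y0,0):Y0+2*Hh,max(X0,0):X0+2*Hh]
        th,_=cv2.threshold(sub,0,255,cv2.THRESH_OTSU); 
        ctr=sub[sub.shape[0]//2-8:sub.shape[0]//2+8,sub.shape[1]//2-8:sub.shape[1]//2+8].mean()
        for f in (.35,.5,.65):
            t_=ctr+f*45*0.8
            N,lab,stt,cen=cv2.connectedComponentsWithStats((sub<t_).astype(np.uint8))
            l=lab[sub.shape[0]//2,sub.shape[1]//2]
            if l==0: continue
            rr=(cen[l][1]+max(Y0,0)+.5)/k+box[0]-.5; cc=(cen[l][0]+max(X0,0)+.5)/k+box[2]-.5
            print(n,t,f,"th",round(t_),"area",stt[l][4]/k/k,"px",round(rr,1),round(cc,1),at_z(n,rr,cc,35).round(1))
plan([479,291.6,150],85.1,15,.094)
E
```

```text
top large 0.35 th 26 area 298.8125 px 234.8 277.1 [470.7  51.1  35. ]
top large 0.5 th 31 area 317.328125 px 234.7 277.0 [471.1  51.2  35. ]
top large 0.65 th 37 area 330.703125 px 234.6 277.0 [471.3  51.4  35. ]
top medium 0.35 th 27 area 197.46875 px 237.1 302.1 [465.6 -18.7  35. ]
top medium 0.5 th 32 area 214.671875 px 236.9 302.2 [466.2 -18.9  35. ]
top medium 0.65 th 38 area 225.15625 px 236.8 302.2 [466.4 -19.   35. ]
top small 0.35 th 26 area 109.390625 px 239.1 327.1 [461.1 -88.6  35. ]
top small 0.5 th 31 area 123.5625 px 238.9 327.3 [461.5 -89.1  35. ]
top small 0.65 th 37 area 134.96875 px 238.9 327.4 [461.6 -89.5  35. ]
side large 0.35 th 64 area 268.234375 px 223.3 298.5 [473.   55.8  35. ]
side large 0.5 th 70 area 932.578125 px 228.4 298.9 [461.2  68.9  35. ]
side large 0.65 th 75 area 1006.71875 px 227.8 299.1 [462.1  67.2  35. ]
side medium 0.35 th 71 area 216.265625 px 209.3 321.0 [466.4 -18.7  35. ]
side medium 0.5 th 77 area 248.0625 px 209.4 321.1 [466.1 -18.8  35. ]
side medium 0.65 th 82 area 1740.078125 px 208.8 321.3 [467.  -20.9  35. ]
side small 0.35 th 74
[... 320 characters left out ...]
037, 0.044, -0.0376, -10.4, -0.0, -0.0, 0.094, 0.0037, 0.0501, -0.029, -10.4, -0.0, -0.0, 0.094, 0.0037, 0.0545, -0.0195, -10.4, -0.0, -0.0, 0.094, 0.0037, 0.0571, -0.0093, -10.4, -0.0, -0.0, 0.094]
[0.0037, 0.0579, 0.0012, -10.4, -0.0, -0.0, 0.094, 0.0037, 0.0567, 0.0117, -10.4, -0.0, -0.0, 0.094, 0.0037, 0.0536, 0.0218, -10.4, -0.0, -0.0, 0.094, 0.0037, 0.0488, 0.0311, -10.4, -0.0, -0.0, 0.094, 0.0037, 0.0423, 0.0395, -10.4, -0.0, -0.0, 0.094]
[0.0037, 0.0345, 0.0465, -10.4, -0.0, -0.0, 0.094, 0.0037, 0.0255, 0.052, -10.4, -0.0, -0.0, 0.094, 0.0037, 0.0157, 0.0557, -10.4, -0.0, -0.0, 0.094, 0.0037, 0.0053, 0.0576, -10.4, -0.0, -0.0, 0.094, 0.0037, -0.0052, 0.0577, -10.4, -0.0, -0.0, 0.094]
```

The wells agree in both views: medium (466,-19), large (471,52), small (461.5,-90), with the row direction at 86.2°. Moving now.

>>> step_arm(commands=[0.003,0.036,-0.045,-10.4,0,0,0.094,0.003,0.044,-0.038,-10.4,0,0,0.094,0.003,0.05,-0.029,-10.4,0,0,0.094,0.003,0.0545,-0.0195,-10.4,0,0,0.094,0.003,0.057,-0.009,-10.4,0,0,0.094])

```text
clock: 2.62
eef_pos: [276.1, -249.1, 190.5]
eef_rot: [-0.396, 1.57, -0.731]
wrist_force: [0.8, -0.2, 0.4]
finger_gap: 94.4
```

>>> step_arm(commands=[0.003,0.058,0.001,-10.4,0,0,0.094,0.003,0.0567,0.0117,-10.4,0,0,0.094,0.003,0.0536,0.0218,-10.4,0,0,0.094,0.003,0.0488,0.031,-10.4,0,0,0.094,0.003,0.0423,0.0395,-10.4,0,0,0.094])

```text
clock: 3.25
eef_pos: [378.8, 21.9, 175.7]
eef_rot: [-0.644, 1.57, -0.07]
wrist_force: [0.5, -1.3, -0.4]
finger_gap: 94.2
```

```bash
python3 - <<'E'
from h import *
plan([479,291.6,130],86.2,8,.094)
print(manip.read_state()["joints"].round(2))
E
```

```text
p [378.8  21.9 175.7] F [ 0.5 -1.3 -0.4] t 3.25 gap 94.2 mm/row 36.4
[0.0057, 0.0215, 0.0288, -6.7, 0.0, 0.0, 0.094, 0.0057, 0.018, 0.0311, -6.7, 0.0, 0.0, 0.094, 0.0057, 0.0143, 0.033, -6.7, 0.0, 0.0, 0.094, 0.0057, 0.0104, 0.0344, -6.7, 0.0, 0.0, 0.094, 0.0057, 0.0063, 0.0354, -6.7, 0.0, 0.0, 0.094]
[0.0057, 0.0022, 0.0359, -6.7, 0.0, 0.0, 0.094, 0.0057, -0.002, 0.0359, -6.7, 0.0, 0.0, 0.094, 0.0057, -0.0062, 0.0354, -6.7, 0.0, 0.0, 0.094]
[-0.04 -0.06  2.   -0.    1.2  -0.61]
```

>>> step_arm(commands=[0.0057,0.0215,0.0288,-6.7,0,0,0.094,0.0057,0.018,0.0311,-6.7,0,0,0.094,0.0057,0.0143,0.033,-6.7,0,0,0.094,0.0057,0.0104,0.0344,-6.7,0,0,0.094,0.0057,0.0063,0.0354,-6.7,0,0,0.094])

```text
clock: 3.88
eef_pos: [442.2, 189.3, 146.8]
eef_rot: [-0.982, 1.571, 0.174]
wrist_force: [0.2, -0.9, -0.7]
finger_gap: 94.0
```

>>> step_arm(commands=[0.0057,0.0022,0.0359,-6.7,0,0,0.07,0.0057,-0.002,0.0359,-6.7,0,0,0.07,0.0057,-0.0062,0.0354,-6.7,0,0,0.07,0,0,0,0,0,0,0.07])

```text
clock: 4.38
eef_pos: [479.6, 290.5, 129.0]
eef_rot: [2.016, 1.57, -2.762]
wrist_force: [-0.2, -1.4, 0.3]
finger_gap: 70.1
```

```bash
python3 - <<'E'
from h import *
plan([479,291.6,30],86.2,4,.06)
im=shot("side","s1.png"); cv2.imwrite("pics/s1c.png",cv2.resize(im[150:360,100:380,::-1],None,fx=2.8,fy=2.8,interpolation=cv2.INTER_CUBIC))
E
```

```text
p [479.6 290.5 129. ] F [-0.2 -1.4  0.3] t 4.38 gap 70.1 mm/row 24.8
[0.0248, 0.0001, 0.0003, 0.0, -0.0, -0.0, 0.06, 0.0248, 0.0001, 0.0003, 0.0, -0.0, -0.0, 0.06, 0.0248, 0.0002, 0.0003, 0.0, -0.0, -0.0, 0.06, 0.0248, 0.0002, 0.0003, 0.0, -0.0, -0.0, 0.06]
```

View pics/s1c.png

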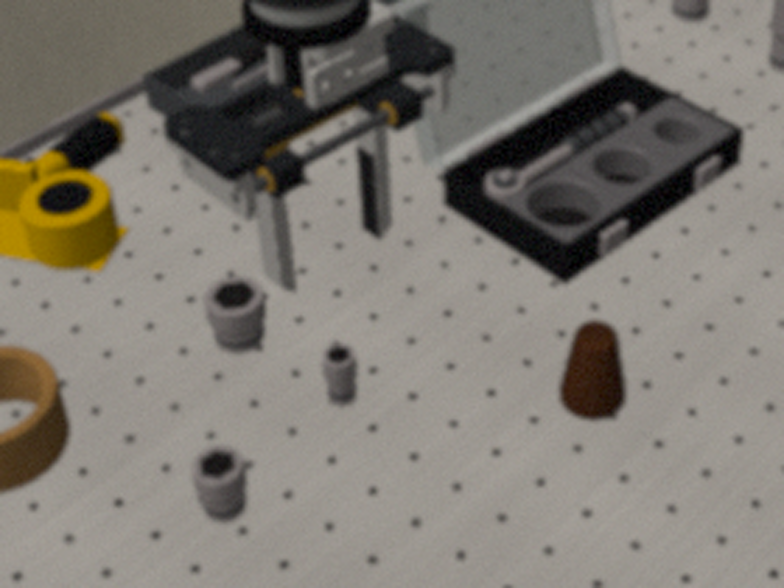

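The side view shows the open fingers above the small socket, at crop px (340,370), with clear space around it. Descending.

>>> step_arm(commands=[0.033,0,0,0,0,0,0.07,0.033,0,0,0,0,0,0.06,0.033,0,0,0,0,0,0.05,0,0,0,0,0,0,0.04,0,0,0,0,0,0,0.03], squeeze=15)

```text
clock: 5.05
eef_pos: [480.3, 289.0, 32.4]
eef_rot: [-1.047, 1.569, 0.454]
wrist_force: [1.1, 0.6, -0.3]
finger_gap: 33.4
```

>>> step_arm(commands=[0,0,0,0,0,0,0.01,0,0,0,0,0,0,0.01,0,0,0,0,0,0,0.01,-0.03,0,0,0,0,0,0.01,-0.05,0,0,0,0,0,0.01])

```text
clock: 5.68
eef_pos: [478.8, 288.6, 110.9]
eef_rot: [2.139, 1.568, -2.642]
wrist_force: [0.8, -0.3, -0.2]
finger_gap: 23.6
```

```bash
python3 - <<'E'
from h import *
plan([461.5,-89.8,115],86.2,8,.01)
E
```

```text
p [478.8 288.6 110.9] F [ 0.8 -0.3 -0.2] t 5.67 gap 23.6 mm/row 47.4
[-0.0004, -0.0011, -0.0473, -0.0, -0.0, -0.0, 0.01, -0.0004, -0.0011, -0.0473, -0.0, -0.0, -0.0, 0.01, -0.0005, -0.001, -0.0473, -0.0, -0.0, -0.0, 0.01, -0.0005, -0.001, -0.0473, -0.0, -0.0, -0.0, 0.01, -0.0005, -0.001, -0.0473, -0.0, -0.0, -0.0, 0.01]
[-0.0005, -0.001, -0.0473, -0.0, -0.0, -0.0, 0.01, -0.0005, -0.001, -0.0473, -0.0, -0.0, -0.0, 0.01, -0.0005, -0.001, -0.0473, -0.0, -0.0, -0.0, 0.01]
```

Gripped, gap 23.6 mm. Carrying it over the small well.

>>> step_arm(commands=[0,-0.001,-0.0473,0,0,0,0.01,0,-0.001,-0.0473,0,0,0,0.01,0,-0.001,-0.0473,0,0,0,0.01,0,-0.001,-0.0473,0,0,0,0.01,0,-0.001,-0.0473,0,0,0,0.01])

```text
clock: 6.3
eef_pos: [468.3, 51.3, 111.3]
eef_rot: [-1.552, 1.57, -0.049]
wrist_force: [1.2, -0.4, -1.1]
finger_gap: 23.7
```

>>> step_arm(commands=[0,-0.001,-0.0473,0,0,0,0.01,0,-0.001,-0.0473,0,0,0,0.01,0,-0.001,-0.0473,0,0,0,0.01,0,0,0,0,0,0,0.01])

```text
clock: 6.8
eef_pos: [461.6, -91.3, 111.2]
eef_rot: [-2.122, 1.57, -0.623]
wrist_force: [-0.0, 0.8, -1.6]
finger_gap: 23.5
```

```bash
python3 - <<'E'
from h import *
plan([461.5,-89.8,70],86.2,1,.01)
p=manip.read_state()["eef_pos"]
for n in("top","side"):
    im=shot(n,n+"2.png")
    for t in("socket_small",):
        v=manip.outline_of(t,n)
        if v: c=np.argwhere(v[0]["pixels"]).mean(0); print(n,t,round(v[0]["score"],2),v[0]["pixels"].sum(),c.round(1),"exp",proj(n,p+[0,0,-9]).round(1))
im=cv2.imread("pics/side2.png")[120:270,240:420]; cv2.imwrite("pics/s2c.png",cv2.resize(im,None,fx=4,fy=4,interpolation=cv2.INTER_CUBIC))
E
```

```text
p [461.6 -91.3 111.2] F [-0.   0.8 -1.6] t 6.8 gap 23.5 mm/row 41.2
[0.0412, 0.0002, 0.0015, -0.3, -0.0, 0.0, 0.01]
```

View pics/s2c.png

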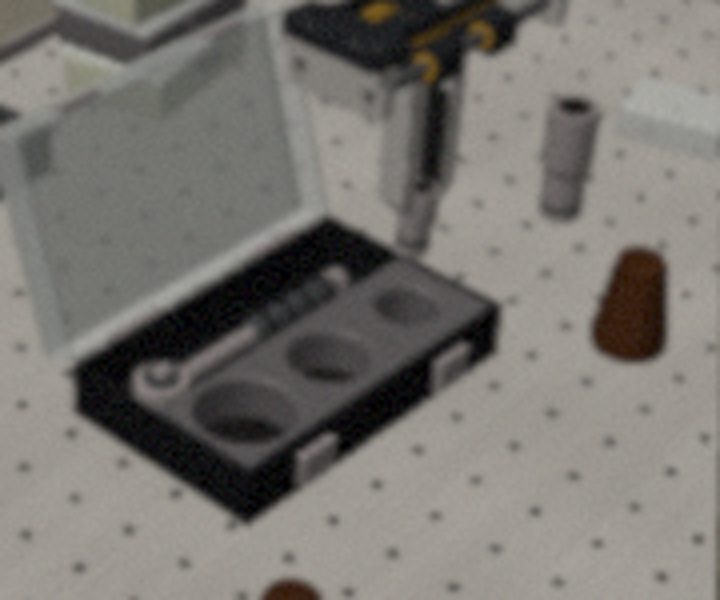

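The side view shows the small socket held upright above the small well, at crop px (405,305). Lowering.

>>> step_arm(commands=[0.03,0,0.0015,-0.3,0,0,0.01,0.025,0,0,0,0,0,0.01,0.013,0,0,0,0,0,0.01,0,0,0,0,0,0,0.01])

```text
clock: 7.5
eef_pos: [461.8, -86.9, 42.6]
eef_rot: [1.35, 1.57, 2.858]
wrist_force: [0.0, -0.1, -1.4]
finger_gap: 23.7
```

```bash
python3 - <<'E'
from h import *
plan([461.5,-89.8,40],86.2,1,.01)
E
```

```text
p [461.8 -86.9  42.6] F [ 0.  -0.1 -1.4] t 7.5 gap 23.7 mm/row 3.9
[0.0026, 0.0001, -0.0029, 0.2, 0.0, -0.1, 0.01]
```

>>> step_arm(commands=[0.0025,0,-0.002,0,0,0,0.01,0,0,0,0,0,0,0.045,0,0,0,0,0,0,0.045,0,0,0,0,0,0,0.045])

```text
clock: 8.0
eef_pos: [462.0, -89.5, 40.6]
eef_rot: [-1.739, 1.57, -0.231]
wrist_force: [-0.2, -0.7, -0.1]
finger_gap: 44.8
```

>>> step_arm(commands=[-0.03,0,0,0,0,0,0.05,-0.05,0,0,0,0,0,0.05,0,0,0,0,0,0,0.07])

```text
clock: 8.38
eef_pos: [463.4, -89.9, 123.6]
eef_rot: [-1.782, 1.565, -0.274]
wrist_force: [-0.1, -0.4, 0.2]
finger_gap: 56.7
```

```bash
python3 - <<'E'
from h import *
plan([465,413.5,130],86.2,10,.07)
im=shot("side","s3.png"); cv2.imwrite("pics/s3c.png",cv2.resize(im[150:270,250:410,::-1],None,fx=4,fy=4,interpolation=cv2.INTER_CUBIC))
E
```

```text
p [463.4 -89.9 123.6] F [-0.1 -0.4  0.2] t 8.38 gap 56.7 mm/row 50.3
[-0.0007, 0.003, 0.0503, 0.0, -0.0, 0.0, 0.07, -0.0007, 0.003, 0.0503, 0.0, -0.0, 0.0, 0.07, -0.0007, 0.003, 0.0503, 0.0, -0.0, 0.0, 0.07, -0.0007, 0.0031, 0.0502, 0.0, -0.0, 0.0, 0.07, -0.0007, 0.0031, 0.0502, 0.0, -0.0, 0.0, 0.07]
[-0.0007, 0.0031, 0.0502, 0.0, -0.0, 0.0, 0.07, -0.0007, 0.0031, 0.0502, 0.0, -0.0, 0.0, 0.07, -0.0007, 0.0031, 0.0502, 0.0, -0.0, 0.0, 0.07, -0.0007, 0.0031, 0.0502, 0.0, -0.0, 0.0, 0.07, -0.0007, 0.0032, 0.0502, 0.0, -0.0, 0.0, 0.07]
```

View pics/s3c.png

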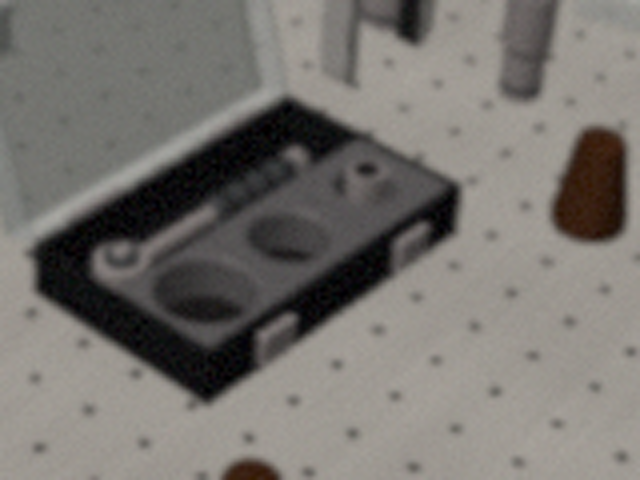

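The small socket stands in its well, about (367,175) in the crop, slightly proud of the top. Next is the medium one.

>>> step_arm(commands=[0,0.003,0.0503,0,0,0,0.07,0,0.003,0.0503,0,0,0,0.07,0,0.003,0.0503,0,0,0,0.07,0,0.003,0.0503,0,0,0,0.07,0,0.003,0.0503,0,0,0,0.07])

```text
clock: 9.05
eef_pos: [461.9, 164.0, 119.0]
eef_rot: [1.915, 1.569, -2.86]
wrist_force: [0.7, -0.3, 0.7]
finger_gap: 70.2
```

>>> step_arm(commands=[0,0.003,0.0503,0,0,0,0.07,0,0.003,0.0503,0,0,0,0.07,0,0.003,0.0503,0,0,0,0.07,0,0.003,0.0503,0,0,0,0.07,0,0.003,0.0503,0,0,0,0.07])

```text
clock: 9.68
eef_pos: [462.9, 415.7, 118.6]
eef_rot: [2.345, 1.569, -2.43]
wrist_force: [1.0, 0.7, -1.0]
finger_gap: 70.3
```

>>> step_arm(commands=[0,0,0,0,0,0,0.07])

```text
clock: 9.8
eef_pos: [462.3, 416.5, 118.0]
eef_rot: [2.217, 1.568, -2.556]
wrist_force: [-0.2, -0.4, -0.2]
finger_gap: 70.5
```

```bash
python3 - <<'E'
from h import *
plan([465,413.5,30],86.2,3,.07)
E
```

```text
p [462.3 416.5 118. ] F [-0.2 -0.4 -0.2] t 9.8 gap 70.5 mm/row 29.4
[0.0293, -0.001, -0.0009, 0.1, -0.0, -0.0, 0.07, 0.0293, -0.001, -0.0009, 0.1, -0.0, -0.0, 0.07, 0.0293, -0.001, -0.0009, 0.1, -0.0, -0.0, 0.07]
```

>>> step_arm(commands=[0.029,-0.001,-0.001,0,0,0,0.07,0.029,-0.001,-0.001,0,0,0,0.07,0.029,-0.001,-0.001,0,0,0,0.06,0,0,0,0,0,0,0.05,0,0,0,0,0,0,0.04])

```text
clock: 10.42
eef_pos: [466.7, 411.0, 34.1]
eef_rot: [-0.879, 1.57, 0.628]
wrist_force: [0.1, -0.1, 0.8]
finger_gap: 43.2
```

>>> step_arm(commands=[0,0,0,0,0,0,0.02,0,0,0,0,0,0,0.02,0,0,0,0,0,0,0.02,-0.03,0,0,0,0,0,0.02,-0.055,0,0,0,0,0,0.02])

```text
clock: 11.05
eef_pos: [465.3, 410.3, 117.4]
eef_rot: [2.323, 1.566, -2.453]
wrist_force: [1.1, 0.3, -1.7]
finger_gap: 33.2
```

```bash
python3 - <<'E'
from h import *
plan([466.2,-19,115],86.2,9,.02)
E
```

```text
p [465.3 410.3 117.4] F [ 1.1  0.3 -1.7] t 11.05 gap 33.2 mm/row 47.7
[0.0004, -0.0031, -0.0476, 0.0, -0.0, -0.0, 0.02, 0.0004, -0.0031, -0.0476, 0.0, -0.0, -0.0, 0.02, 0.0004, -0.0031, -0.0476, 0.0, -0.0, -0.0, 0.02, 0.0004, -0.0032, -0.0476, 0.0, -0.0, -0.0, 0.02, 0.0003, -0.0032, -0.0476, 0.0, -0.0, -0.0, 0.02]
[0.0003, -0.0032, -0.0476, 0.0, -0.0, -0.0, 0.02, 0.0003, -0.0032, -0.0476, 0.0, -0.0, -0.0, 0.02, 0.0003, -0.0032, -0.0476, 0.0, -0.0, -0.0, 0.02, 0.0003, -0.0032, -0.0476, 0.0, -0.0, -0.0, 0.02]
```

>>> step_arm(commands=[0,-0.003,-0.0476,0,0,0,0.02,0,-0.003,-0.0476,0,0,0,0.02,0,-0.003,-0.0476,0,0,0,0.02,0,-0.003,-0.0476,0,0,0,0.02,0,-0.003,-0.0476,0,0,0,0.02])

```text
clock: 11.68
eef_pos: [465.9, 171.2, 118.4]
eef_rot: [2.541, 1.57, -2.234]
wrist_force: [1.1, -0.3, -2.0]
finger_gap: 33.0
```

>>> step_arm(commands=[0,-0.003,-0.0476,0,0,0,0.02,0,-0.003,-0.0476,0,0,0,0.02,0,-0.003,-0.0476,0,0,0,0.02,0,-0.003,-0.0476,0,0,0,0.02,0,0,0,0,0,0,0.02])

```text
clock: 12.3
eef_pos: [466.0, -20.4, 118.4]
eef_rot: [2.336, 1.57, -2.443]
wrist_force: [-0.4, 0.1, -1.7]
finger_gap: 33.0
```

```bash
python3 - <<'E'
from h import *
plan([466.2,-19,45],86.2,3,.02)
E
```

```text
p [466.  -20.4 118.4] F [-0.4  0.1 -1.7] t 12.3 gap 33.0 mm/row 24.5
[0.0245, -0.0, 0.0005, -0.0, -0.0, -0.0, 0.02, 0.0245, -0.0, 0.0005, -0.0, -0.0, -0.0, 0.02, 0.0245, -0.0, 0.0005, -0.0, -0.0, -0.0, 0.02]
```

>>> step_arm(commands=[0.03,0,0,0,0,0,0.02,0.025,0,0,0,0,0,0.02,0.018,0,0,0,0,0,0.02,0,0,0,0,0,0,0.02])

```text
clock: 12.8
eef_pos: [465.7, -17.2, 44.6]
eef_rot: [1.484, 1.569, 2.993]
wrist_force: [0.5, 0.1, -0.9]
finger_gap: 33.2
```

```bash
python3 - <<'E'
from h import *
plan([466.2,-19,42],86.2,1,.02)
E
```

```text
p [465.7 -17.2  44.6] F [ 0.5  0.1 -0.9] t 12.8 gap 33.2 mm/row 3.2
[0.0026, -0.0007, -0.0017, 0.2, 0.0, -0.1, 0.02]
```

>>> step_arm(commands=[0.003,0,-0.001,0,0,0,0.02,0,0,0,0,0,0,0.05,0,0,0,0,0,0,0.05,0,0,0,0,0,0,0.05])

```text
clock: 13.3
eef_pos: [466.5, -19.1, 42.7]
eef_rot: [-1.623, 1.57, -0.115]
wrist_force: [-0.3, 0.6, 0.6]
finger_gap: 49.7
```

>>> step_arm(commands=[-0.03,0,0,0,0,0,0.05,-0.05,0,0,0,0,0,0.06,0,0,0,0,0,0,0.08])

```text
clock: 13.68
eef_pos: [467.9, -19.2, 125.5]
eef_rot: [-1.626, 1.565, -0.118]
wrist_force: [-0.3, -0.7, -0.5]
finger_gap: 66.7
```

```bash
python3 - <<'E'
from h import *
plan([480,200,140],86.2,4,.08)
print("then to",np.array([580.4,299.8])-[480,200])
im=shot("side","s4.png"); cv2.imwrite("pics/s4c.png",cv2.resize(im[150:270,250:410,::-1],None,fx=4,fy=4,interpolation=cv2.INTER_CUBIC))
E
```

```text
p [467.9 -19.2 125.5] F [-0.3 -0.7 -0.5] t 13.68 gap 66.7 mm/row 55.0
[-0.0036, 0.0004, 0.0549, 0.0, -0.0, 0.1, 0.08, -0.0036, 0.0005, 0.0549, 0.0, -0.0, 0.1, 0.08, -0.0036, 0.0005, 0.0549, 0.0, -0.0, 0.1, 0.08, -0.0036, 0.0006, 0.0549, 0.0, -0.0, 0.1, 0.08]
then to [100.4  99.8]
```

View pics/s4c.png

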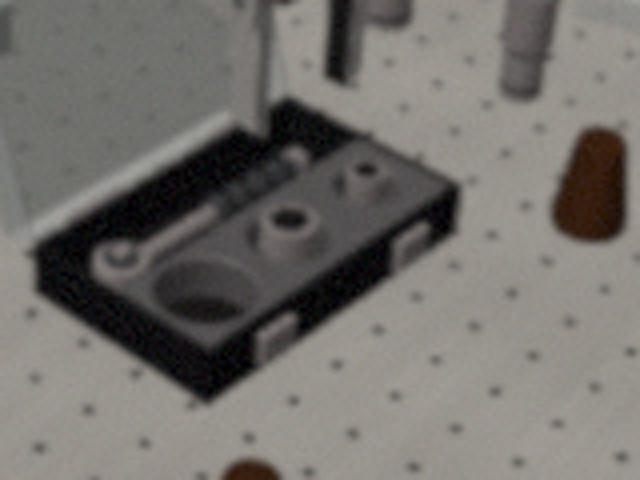

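The medium socket stands in its well at crop px (290,225). Now the large one, moving along +y first to stay clear of the lid.

>>> step_arm(commands=[0,0,0.055,0,0,0,0.08,0,0,0.055,0,0,0,0.08,0,0,0.055,0,0,0,0.08,0,0,0.055,0,0,0,0.08])

```text
clock: 14.22
eef_pos: [479.5, 202.2, 121.0]
eef_rot: [1.976, 1.569, -2.799]
wrist_force: [0.4, -0.3, -0.4]
finger_gap: 79.9
```

```bash
python3 - <<'E'
from h import *
plan([580.4,299.8,110],86.2,4,.08)
E
```

```text
p [479.5 202.2 121. ] F [ 0.4 -0.3 -0.4] t 14.22 gap 79.9 mm/row 35.2
[0.0027, -0.0236, 0.026, 0.0, -0.0, -0.0, 0.08, 0.0027, -0.0236, 0.026, 0.0, -0.0, -0.0, 0.08, 0.0027, -0.0236, 0.026, 0.0, -0.0, -0.0, 0.08, 0.0027, -0.0236, 0.026, 0.0, -0.0, -0.0, 0.08]
```

>>> step_arm(commands=[0.003,-0.0236,0.026,0,0,0,0.08,0.003,-0.0236,0.026,0,0,0,0.08,0.003,-0.0236,0.026,0,0,0,0.08,0.003,-0.0236,0.026,0,0,0,0.08,0,0,0,0,0,0,0.08])

```text
clock: 14.85
eef_pos: [580.8, 299.1, 107.6]
eef_rot: [2.026, 1.568, -2.749]
wrist_force: [0.6, 0.2, -1.1]
finger_gap: 79.8
```

```bash
python3 - <<'E'
from h import *
plan([580.4,299.8,31],86.2,3,.08)
E
```

```text
p [580.8 299.1 107.6] F [ 0.6  0.2 -1.1] t 14.85 gap 79.8 mm/row 25.5
[0.0255, 0.0001, 0.0002, 0.1, -0.0, -0.1, 0.08, 0.0255, 0.0001, 0.0002, 0.1, -0.0, -0.1, 0.08, 0.0255, 0.0001, 0.0002, 0.1, -0.0, -0.1, 0.08]
```

>>> step_arm(commands=[0.026,0,0,0,0,0,0.08,0.026,0,0,0,0,0,0.08,0.026,0,0,0,0,0,0.07,0,0,0,0,0,0,0.06,0,0,0,0,0,0,0.05])

```text
clock: 15.48
eef_pos: [581.0, 298.3, 33.2]
eef_rot: [-1.186, 1.57, 0.322]
wrist_force: [0.3, 0.3, 0.3]
finger_gap: 53.7
```

>>> step_arm(commands=[0,0,0,0,0,0,0.03,0,0,0,0,0,0,0.03,0,0,0,0,0,0,0.03,-0.03,0,0,0,0,0,0.03,-0.055,0,0,0,0,0,0.03])

```text
clock: 16.1
eef_pos: [579.6, 297.6, 116.0]
eef_rot: [2.105, 1.565, -2.67]
wrist_force: [1.1, -0.1, -3.0]
finger_gap: 43.2
```

```bash
python3 - <<'E'
from h import *
plan([476,160,118],86.2,4,.03)
E
```

```text
p [579.6 297.6 116. ] F [ 1.1 -0.1 -3. ] t 16.1 gap 43.2 mm/row 43.1
[-0.0003, 0.0237, -0.036, 0.0, -0.0, -0.1, 0.03, -0.0003, 0.0236, -0.036, 0.0, -0.0, -0.1, 0.03, -0.0004, 0.0236, -0.036, 0.0, -0.0, -0.1, 0.03, -0.0004, 0.0236, -0.036, 0.0, -0.0, -0.1, 0.03]
```

>>> step_arm(commands=[0,0.0236,-0.036,0,0,0,0.03,0,0.0236,-0.036,0,0,0,0.03,0,0.0236,-0.036,0,0,0,0.03,0,0.0236,-0.036,0,0,0,0.03])

```text
clock: 16.6
eef_pos: [476.3, 159.3, 117.2]
eef_rot: [2.451, 1.57, -2.324]
wrist_force: [0.2, -0.9, -2.7]
finger_gap: 43.2
```

```bash
python3 - <<'E'
from h import *
plan([471,51.9,116],86.2,3,.03)
E
```

```text
p [476.3 159.3 117.2] F [ 0.2 -0.9 -2.7] t 16.6 gap 43.2 mm/row 35.9
[0.0004, -0.0005, -0.0359, 0.1, -0.0, -0.0, 0.03, 0.0004, -0.0005, -0.0359, 0.1, -0.0, -0.0, 0.03, 0.0004, -0.0006, -0.0359, 0.1, -0.0, -0.0, 0.03]
```

>>> step_arm(commands=[0,-0.0005,-0.036,0,0,0,0.03,0,-0.0005,-0.036,0,0,0,0.03,0,-0.0005,-0.036,0,0,0,0.03,0,0,0,0,0,0,0.03,0.02,0,0,0,0,0,0.03])

```text
clock: 17.23
eef_pos: [472.9, 52.8, 98.1]
eef_rot: [-1.477, 1.568, 0.03]
wrist_force: [0.4, -0.3, -2.6]
finger_gap: 43.0
```

```bash
python3 - <<'E'
from h import *
plan([471,51.9,45],86.2,3,.03)
E
```

```text
p [472.9  52.8  98.1] F [ 0.4 -0.3 -2.6] t 17.23 gap 43.0 mm/row 17.7
[0.0177, 0.0007, -0.0003, 0.1, 0.0, 0.0, 0.03, 0.0177, 0.0007, -0.0003, 0.1, 0.0, 0.0, 0.03, 0.0177, 0.0006, -0.0003, 0.1, 0.0, 0.0, 0.03]
```

>>> step_arm(commands=[0.018,0.001,0,0,0,0,0.03,0.018,0,0,0,0,0,0.03,0.016,0,0,0,0,0,0.03,0,0,0,0,0,0,0.03])

```text
clock: 17.73
eef_pos: [470.6, 53.1, 44.4]
eef_rot: [1.658, 1.569, -3.117]
wrist_force: [-0.4, 0.3, -3.0]
finger_gap: 43.3
```

```bash
python3 - <<'E'
from h import *
plan([471,51.9,42],86.2,1,.03)
E
```

```text
p [470.6  53.1  44.4] F [-0.4  0.3 -3. ] t 17.73 gap 43.3 mm/row 2.7
[0.0024, -0.0004, -0.0012, 0.2, -0.0, -0.1, 0.03]
```

>>> step_arm(commands=[0.003,0,-0.001,0,0,0,0.03,0,0,0,0,0,0,0.058,0,0,0,0,0,0,0.058,0,0,0,0,0,0,0.058])

```text
clock: 18.23
eef_pos: [471.5, 51.8, 42.8]
eef_rot: [-1.441, 1.57, 0.067]
wrist_force: [0.0, -0.2, -0.3]
finger_gap: 58.0
```

>>> step_arm(commands=[-0.03,0,0,0,0,0,0.058,-0.055,0,0,0,0,0,0.03,-0.055,0,0,0,0,0,0,-0.055,0,0,0,0,0,0,0,0,0,0,0,0,0])

```text
clock: 18.85
eef_pos: [472.6, 51.9, 241.3]
eef_rot: [-1.473, 1.563, 0.035]
wrist_force: [-0.2, -0.1, -0.1]
finger_gap: 21.5
```

```bash
python3 - <<'E'
from h import *
plan([680,-33,240],86.2,5,0)
for n in("top","side"): shot(n,n+"5.png")
a=cv2.imread("pics/side5.png")[110:270,230:410]; cv2.imwrite("pics/s5c.png",cv2.resize(a,None,fx=4,fy=3.7,interpolation=cv2.INTER_CUBIC))
for t,w in(("socket_small",(461.5,-89.8)),("socket_medium",(466.2,-19)),("socket_large",(471,51.9))):
  for n in("top","side"):
    v=manip.outline_of(t,n)
    for q in v[:2]:
        c=np.argwhere(q["pixels"]).mean(0); print(t,n,round(q["score"],2),c.round(1),"exp",proj(n,[*w,43]).round(1))
E
```

```text
p [472.6  51.9 241.3] F [-0.2 -0.1 -0.1] t 18.85 gap 21.5 mm/row 44.8
[0.0006, -0.0425, -0.0143, 0.0, 0.0, 0.1, 0, 0.0005, -0.0425, -0.0143, 0.0, 0.0, 0.1, 0, 0.0005, -0.0425, -0.0143, 0.0, 0.0, 0.1, 0, 0.0004, -0.0425, -0.0142, 0.0, 0.0, 0.1, 0, 0.0003, -0.0425, -0.0142, 0.0, 0.0, 0.1, 0]
socket_small side 0.59 [195.4 341.4] exp [[194.  340.7]]
socket_medium side 0.6 [207.8 321.5] exp [[206.6 321.3]]
socket_large top 0.27 [240.5 332.4] exp [[234.5 276.8]]
socket_large side 0.57 [220.7 301.2] exp [[220.1 300.4]]
```

View pics/s5c.png

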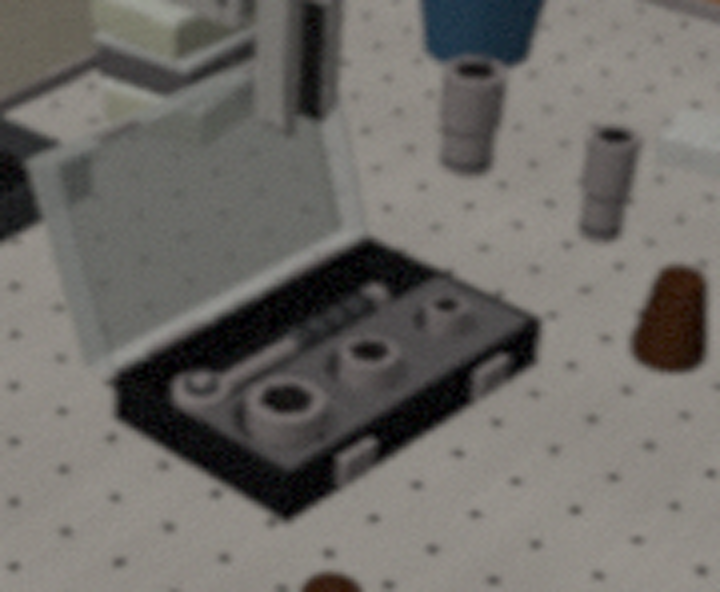

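All three sockets stand in their wells: large at crop px (285,400), medium (368,352), small (446,305). Next, estimating the lid angle and planning the push.

```bash
cat >> h.py <<'E'
an=np.radians(86.2-90); CX=np.array([np.cos(an),np.sin(an),0]); CY=np.array([-np.sin(an),np.cos(an),0])
H=np.array([466.2,-19,36])+99*CX
def lidpt(th,r,h,y=0): return H+CX*(-r*np.cos(th)+h*np.sin(th))+np.array([0,0,1.])*(r*np.sin(th)+h*np.cos(th))+CY*y
E
python3 - <<'E'
from h import *
obs=np.array([110+155/3.7,230+35/4])
for th in np.arange(1.5,2.0,.05): print(round(th,2),*[proj("side",lidpt(th,140,h,112))[0].round(1) for h in(0,25)],obs.round(1))
print(H)
for th in (1.9,1.7,1.5,1.2,.9,.6,.3,.1,0): print(th,(lidpt(th,115,25)+8*CX*np.sin(th)).round(0))
E
```

```text
1.5 [161.4 258.5] [156.4 250.5] [151.9 238.8]
1.55 [160.1 256.2] [155.5 248.3] [151.9 238.8]
1.6 [158.9 254. ] [154.9 246.2] [151.9 238.8]
1.65 [157.8 251.8] [154.3 244.1] [151.9 238.8]
1.7 [156.9 249.6] [153.9 242. ] [151.9 238.8]
1.75 [156.1 247.5] [153.7 240. ] [151.9 238.8]
1.8 [155.5 245.4] [153.6 238.1] [151.9 238.8]
1.85 [155.1 243.3] [153.7 236.2] [151.9 238.8]
1.9 [154.8 241.3] [154.  234.4] [151.9 238.8]
1.95 [154.6 239.4] [154.3 232.7] [151.9 238.8]
[564.98234536 -25.56111614  36.        ]
1.9 [633. -30. 137.]
1.7 [612. -29. 147.]
1.5 [590. -27. 152.]
1.2 [554. -25. 152.]
0.9 [519. -23. 142.]
0.6 [489. -21. 122.]
0.3 [465. -19.  94.]
0.1 [454. -18.  72.]
0 [450. -18.  61.]
```

>>> step_arm(commands=[0,-0.0425,-0.0143,0,0,0,0,0,-0.0425,-0.0143,0,0,0,0,0,-0.0425,-0.0143,0,0,0,0,0,-0.0425,-0.0143,0,0,0,0,0,-0.0425,-0.0143,0,0,0,0])

```text
clock: 19.88
eef_pos: [680.0, -33.5, 236.6]
eef_rot: [1.491, 1.57, 2.999]
wrist_force: [0.7, -0.5, 0.5]
finger_gap: 0.4
```

The lid stands at about 1.8 rad. Descending behind it, then pushing along the arc.

>>> step_arm(commands=[0.047,0,0,0,0,0,0,0.047,0,0,0,0,0,0,0,0.02,0,0,0,0,0,0,0.02,0,0,0,0,0,0,0.01,0,0,0,0,0], squeeze=10)

```text
clock: 20.5
eef_pos: [628.9, -29.8, 143.6]
eef_rot: [-1.533, 1.569, -0.026]
wrist_force: [4.3, 0.1, 3.8]
finger_gap: 0.2
```

>>> step_arm(commands=[-0.004,0.015,0,0,0,0,0,-0.003,0.015,0,0,0,0,0,-0.003,0.015,0,0,0,0,0,0,0.015,0,0,0,0,0,0,0.015,0,0,0,0,0])

```text
clock: 21.12
eef_pos: [553.9, -25.0, 153.3]
eef_rot: [-1.424, 1.57, 0.083]
wrist_force: [3.2, -0.1, -1.1]
finger_gap: 0.7
```

```bash
python3 - <<'E'
from h import *
plan([540,-25,149],86.2,1,0)
im=shot("side","s6.png"); cv2.imwrite("pics/s6c.png",cv2.resize(im[60:270,200:410,::-1],None,fx=2.8,fy=2.8,interpolation=cv2.INTER_CUBIC))
E
```

```text
p [553.9 -25.  153.3] F [ 3.2 -0.1 -1.1] t 21.12 gap 0.7 mm/row 14.6
[0.0043, 0.0139, -0.0009, 0.2, 0.0, 0.0, 0]
```

View pics/s6c.png

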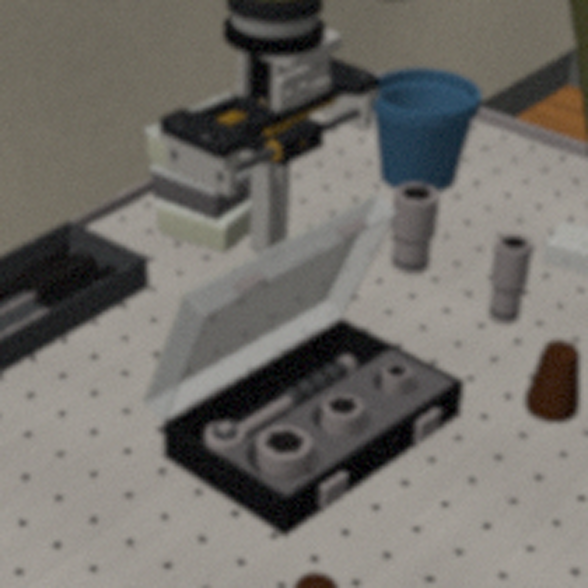

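The lid has swung past vertical to about 1.2 rad, with roughly 3 N at the fingers. Continuing along the arc.

>>> step_arm(commands=[0.005,0.018,0,0,0,0,0,0.006,0.017,0,0,0,0,0,0.009,0.015,0,0,0,0,0,0.011,0.015,0,0,0,0,0,0.013,0.013,0,0,0,0,0])

```text
clock: 21.8
eef_pos: [476.4, -20.2, 109.2]
eef_rot: [-1.543, 1.57, -0.035]
wrist_force: [1.8, 0.7, 0.4]
finger_gap: 0.8
```

>>> step_arm(commands=[0.014,0.011,0,0,0,0,0,0.012,0.006,0,0,0,0,0,0.01,0.004,0,0,0,0,0,0,0,0,0,0,0,0])

```text
clock: 22.3
eef_pos: [454.9, -18.8, 72.7]
eef_rot: [1.52, 1.569, 3.028]
wrist_force: [0.1, -0.7, -0.4]
finger_gap: 0.4
```

```bash
python3 - <<'E'
from h import *
plan([450,-18,61],86.2,1,0)
E
```

```text
p [454.9 -18.8  72.7] F [ 0.1 -0.7 -0.4] t 22.3 gap 0.4 mm/row 12.8
[0.0117, 0.005, 0.0005, 0.2, 0.0, -0.1, 0]
```

>>> step_arm(commands=[0.005,0.002,0,0,0,0,0,0.004,0.001,0,0,0,0,0,0,0,0,0,0,0,0])

```text
clock: 22.68
eef_pos: [452.1, -18.6, 64.1]
eef_rot: [1.514, 1.57, 3.021]
wrist_force: [0.1, -0.1, 0.3]
finger_gap: 0.7
```

>>> step_arm(commands=[0.002,0,0,0,0,0,0,0,0,0,0,0,0,0])

```text
clock: 22.92
eef_pos: [452.2, -18.6, 62.3]
eef_rot: [1.402, 1.571, 2.91]
wrist_force: [-0.5, -0.3, 1.3]
finger_gap: 0.6
```

```bash
python3 - <<'E'
from h import *
im=shot("side","s7.png"); cv2.imwrite("pics/s7c.png",cv2.resize(im[120:270,210:410,::-1],None,fx=4,fy=4,interpolation=cv2.INTER_CUBIC))
s=manip.read_state();print(s["eef_pos"].round(1),s["wrist_force"].round(1))
E
```

```text
[452.3 -18.6  62.3] [-0.3  1.   0. ]
```

View pics/s7c.png

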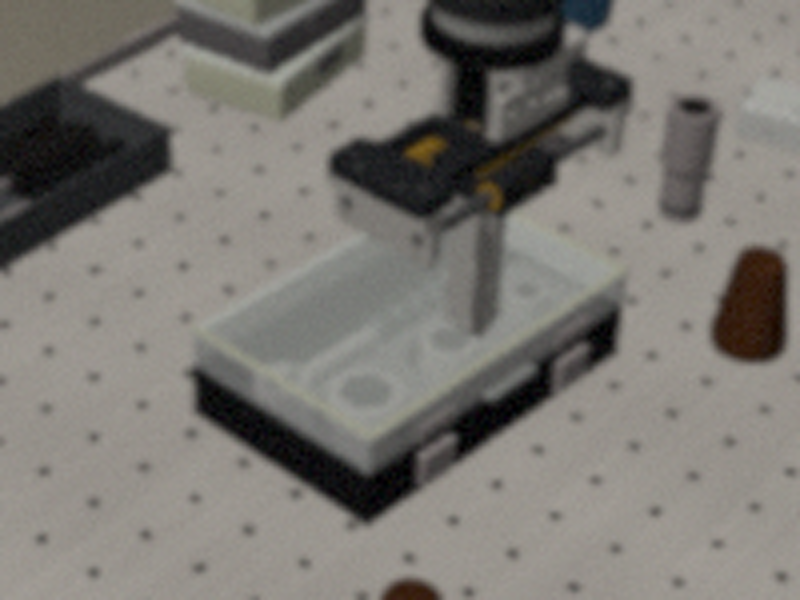

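The lid looks nearly shut, with a uniform seam along the front from (370,470) to (620,300). I'll press gently until contact shows in the force.

>>> step_arm(commands=[0.0015,0,0,0,0,0,0,0,0,0,0,0,0,0])

```text
clock: 23.22
eef_pos: [452.3, -18.7, 61.2]
eef_rot: [-1.674, 1.571, -0.166]
wrist_force: [-1.9, -0.4, 7.0]
finger_gap: 0.5
```

>>> step_arm(commands=[0.001,0,0,0,0,0,0,0,0,0,0,0,0,0])

```text
clock: 23.48
eef_pos: [452.4, -18.7, 61.0]
eef_rot: [-1.753, 1.57, -0.245]
wrist_force: [-9.4, 1.1, 19.6]
finger_gap: 0.3
```

>>> step_arm(commands=[0.001,0,0,0,0,0,0,0,0,0,0,0,0,0])

```text
clock: 23.72
eef_pos: [452.5, -18.7, 60.8]
eef_rot: [-1.757, 1.57, -0.249]
wrist_force: [-13.4, 1.0, 34.7]
finger_gap: 0.2
```

The lid is against its stop: the tip is at z = 61 mm, as expected for a shut lid, and the force is 35 N. Backing off and checking.

>>> step_arm(commands=[-0.005,0,0,0,0,0,0,-0.05,0,0,0,0,0,0,-0.06,0,0,0,0,0,0,-0.06,0.02,0,0,0,0,0,0,0,0,0,0,0,0])

```text
clock: 24.35
eef_pos: [433.4, -17.5, 237.1]
eef_rot: [-1.633, 1.563, -0.125]
wrist_force: [-0.3, -0.6, -0.6]
finger_gap: 0.7
```

```bash
python3 - <<'E'
from h import *
s=manip.read_state();print(s["eef_pos"].round(1),s["wrist_force"].round(1))
ims=[shot(n,n+"8.png") for n in("top","side")]
for t,x in(("deep_medium",(473.8,-290.2)),("deep_large",(595,-308.7))):
    v=manip.outline_of(t,"side")
    if v: print(t,round(v[0]["score"],2),fitcyl({"side":v[0]["pixels"]},*DIM[t],x)[0].round(1))
a=cv2.imread("pics/side8.png")
for th,col in((0,(0,255,0)),(.1,(0,0,255))):
    for y in(112,-112): r,c=proj("side",lidpt(th,140,25,y))[0]; cv2.circle(a,(round(c),round(r)),1,col,-1); print(th,y,r.round(1),c.round(1))
cv2.imwrite("pics/s8c.png",cv2.resize(a[120:270,210:410],None,fx=4,fy=4,interpolation=cv2.INTER_CUBIC))
E
```

```text
[433.4 -17.5 237.1] [-0.3 -0.6 -0.6]
deep_medium 0.72 [ 475.1 -293.1]
deep_large 0.86 [ 587.6 -305.9]
0 112 230.6 301.7
0 -112 187.8 365.6
0.1 112 224.8 300.8
0.1 -112 182.5 365.2
```

View pics/s8c.png

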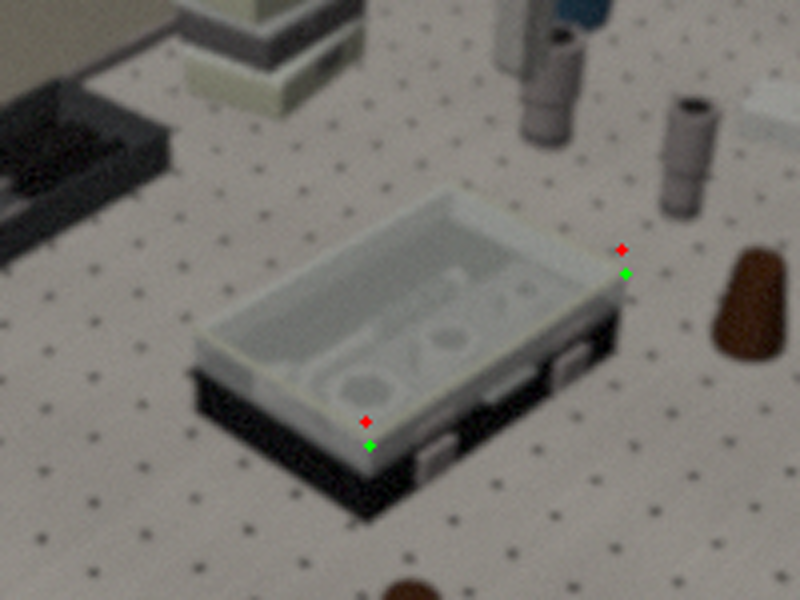

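```bash
python3 - <<'E'
from h import *
for y in(112,-112):
    for z in(0,36,61):
        P=lidpt(0,140,0,y);P[2]=z;r,c=proj("side",P)[0];print(y,z,"crop row",round((r-120)*4),"col",round((c-210)*4))
for t in(0,.05,.1):
    r,c=proj("top",lidpt(t,140,25,112))[0]; print(t,r.round(1),c.round(1))
a,b=[cv2.imread(f"pics/{f}.png",0).astype(float) for f in("s7","side8")]
cut=slice(215,255); print(a[cut,302].astype(int)); print(b[cut,302].astype(int))
E
```

```text
112 0 crop row 527 col 363
112 36 crop row 478 col 365
112 61 crop row 442 col 367
-112 0 crop row 353 col 612
-112 36 crop row 305 col 618
-112 61 crop row 271 col 622
0 248.0 260.5
0.05 247.4 260.5
0.1 246.6 260.5
[129 130 127 124 125 126 140 147 151 145 144 146 147 146 139 122 112 102
 103 102 103  93  85  63  30  11  12   7  12   8   4  11  15  18  43  79
 117 142 151 149]
[114 118 114 117 115 116 124 134 137 132 130 131 135 137 129 120 106  98
  93  95  93  91  78  68  40  15  11   3   3  14   7   4  13   9  35  68
 106 130 137 136]
```

The seam and the lid's top edge both sit 4 px off prediction, in the same direction, so the lid angle is about 0. The deep sockets still stand and the wrist force is about 0. Handing in.

```bash
python3 -c "
from cell import manip
print(manip.sign_off())"
```

```text
the job is handed in; nothing more can be done
None
```

I put the small, medium and large sockets upright in their matching wells and pushed the clear lid fully shut from behind. I then handed the job in at about 24.5 s; the sign-off reported no verdict.

**Sockets:** With the lid still open, the side view showed all three upright and released, within about 2–3 mm of where they should be. The top camera gave no usable view of them, because the arm was in the way. Its one hit there, for the large socket, had a score of 0.27 and was in the wrong place, so I ignored it.

**Lid:** It met its stop at a finger height of 61 mm, which is the height expected when shut, with about 35 N on the wrist. After backing off, the seam and the lid's top edge were offset equally from prediction, which puts the angle near 0.

**Deep sockets:** Both still stand, and nothing in the moves came near them. One side-camera fit put the medium within 3 mm of its start. It put the large about 8 mm off, but the gripper partly hid that socket, so I put the 8 mm down to the fit.

**Arm:** It ended about 175 mm above the lid with no wrist force, touching nothing.

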